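# Test the doser and open the plant feed

### The arm

A 6-joint arm with a two-finger parallel gripper is mounted at the origin on the work surface. World frame = base frame: x ahead of the robot, y to its left, z up, the work surface at z = 0. Lengths are in m, angles in rad, forces in N, time in s.
With the tool pointing down it reaches from about 0.325 to 0.925 m from the base axis. Payload 3.1 kg.
Tool frame: the origin (TCP) lies midway between the tips of the shut fingers; the grasp point (between the pads) lies 19 mm behind it; y points along the fingers, z is the direction in which the jaws open and shut, and the axes are right-handed (so a half turn about y gives the same grasp; the last joint's range is limited). The gripper opens to 85 mm and grips with 20 to 120 N. Pads are 22 mm wide; open, the fingers measure 114 mm over their backs; the gripper's body (76 mm by 85 mm) begins 54 mm behind the grasp point. The pads swing forward as they close: fully open they stand 13 mm farther back than shut.
Start: joints at [-1.252, 0.217, 1.613, -0, 1.311, -0.112], TCP at [0.261, -0.568, 0.192] pointing down, gripper open.
Joint ranges: [-2.75, 2.75], [-0.78, 2.1], [0.31, 2.55], [-1.13, 4.27], [0.13, 2.63], [-2.58, 2.58]. Speed limits (rad/s): [2.79, 2.79, 3.14, 3.14, 3.14, 3.14].

### API

Orientations are given as a 3x3 rotation matrix whose columns are the frame's x, y, z axes.
In Python, from station import robot gives the robot as it stands. The module is installed in compiled form; this text tells all that it offers.
- The arm moves only by the tool send_rows, never from a script. Its argument "increments" is a list that holds one entry, the list of rows, each a list of 5 numbers: the shift along the world's x, y, z in cm, then the turn about the world's z in rad, then the finger opening in cm, from 0 to 8.54. A call has 1 to 8 rows; each row is the pose to reach, as a shift and turn from the pose measured when the call began; what a row does not reach only later rows make up. A row lasts 1/12 s, in which the tool goes at most 41.7 mm and 7.16 degrees, less where a joint would pass 70% of its speed; a pose out of reach is approached as far as the arm can. A call with a gripper value outside its range is refused whole. The fingers move at their own pace and stop on an object; "newtons" is the grip in N (left out, the last holds). Time passes only in rows, so rows that repeat a pose let the fingers close. It gives the time, the measured TCP pose, the force and the opening at its end, in the units of the state.
- robot.sense(): the state, without advancing time (a new reading comes with each control period).
- robot.grab_frame(name): name is "scene" or "top"; returns the picture (420x560x3 uint8, blue, green, red); there is no depth.
- robot.camera_model(name): a dict with "mtx" (3x3 intrinsics, pixels), "world_from_camera" (4x4, takes a point from camera to world coordinates). Camera axes: x right, y up, looking along -z (the intrinsics and any distortion apply to the point x, -y, -z); pixel columns grow to the right and rows downward; lengths in m; the calibration is good to about 2 mm. A picture is of the moment at which its call begins. camera_model takes no time and is no camera call.
- robot.finish_job(): hands the job in, once; it reports no verdict.
The state is a dict: "clock": time; "q": joint angles; "dq": joint speeds; "tau": joint torques, N m; "tool_pos": TCP position; "tool_rot": TCP orientation; "wrist_force": force on the tool from outside, world axes, zero at the start; "ft_torque": the same for the moment, N m; "width": finger opening in m.
Only numpy, scipy, OpenCV 4.12 (cv2) and the standard library are available. Lean on these libraries where they do the work, as an engineer would, in place of code of your own. Each camera call takes 0.05 s, during which the arm holds its last target.

### The job

On the storage box, draw the doser's sprung plunger out by its upright handle until its pointer is level with the marker clip (do not shift the clip), keep it there for about a second, and let it spring fully home. Then open the plant-feed bottle: press its safety cap down and, keeping it pressed, twist it anticlockwise (seen from above) until it is free, and lift it off. Finish still holding the cap in the gripper, upright and still, straight above the bottle and about 6 cm clear of it, with the other things left where they are.

Things in the scene. Friction and masses are not known exactly. Their poses are not given: they have to be found in the camera images.
- box: Black plastic storage box with one shut drawer facing the robot, 360 x 760 mm, 100 mm high, standing on the decking, fixed. Origin: centre of its underside; its flat top is 100 mm above that.
- gauge: The doser: a flat aluminium base 220 x 70 x 8 mm fixed on the box's top, with a clear barrel 32 mm across (brackets 44 mm high) at its +x end, x = +20 to +118 mm. Origin: on the box's top, 10 mm toward +x from the middle of the base. The plunger is drawn out along the doser's own -x axis, roughly toward the robot.
- plunger (a joint): How far the doser's plunger is drawn out, m: 0 = fully home, 0.075 = end stop. A spring pulls it home: about 3 N at home, 80 N/m more (about 7 N at 50 mm). It springs back when let go.
- plunger_grip (a point): Middle of the top edge of the plunger's upright handle, 72 mm above the box's top. The handle is a plate 12 mm thick along the draw, 38 mm wide, its underside 12 mm above the box's top. At home 46 mm are free between it and the barrel; a rod 9 mm across runs there, 28 mm above the box's top. Axes as gauge.
- pointer (a point): Tip of the small pointer on the handle's +y side, 15 mm above the box's top; moves with the handle. Same x (along the draw) as the handle's middle. Axes as gauge.
- marker (a point): Middle of the top of the marker clip on the +y edge of the doser's base, 26 mm above the box's top; 10 mm wide along the draw, just outside the pointer's path, 30 to 60 mm from the pointer's home. Axes as gauge. Pointer and clip are level when their x in the doser's frame is the same. A stiff push fit, not to be shifted.
- bottle: White round feed bottle, 76 mm across, in a grey 100 x 100 x 8 mm holder screwed to the box's top (cannot turn or lift). Origin: centre of the holder's underside, z up its axis. The shoulder slopes in from 78 mm to a 54 mm wide flat at 104 mm. The neck is inside the cap; its sprung sealing plug pushes the cap up and rises to 146 mm once the cap is off.
- cap: White ribbed push-and-turn cap, loose, 52 mm across, 34 mm high, 30 g. Origin: centre of its lower rim, z up; closed it is 112 mm above the bottle's origin, x axes parallel. To unlock: press down 5 mm or more (about 8 N; stops at 8 mm, 10 N) and, pressed, turn anticlockwise seen from above. Free to lift once turned 0.8 to 2.3 rad (1.3 is good). Clockwise, or unpressed, it is blocked.
- shoe_horn: Bystander: stainless shoe horn, 183 x 36 mm, lying at one end of the box's top. Origin: underside near its middle.
- brush: Bystander: blue plastic brush, 150 x 34 x 33 mm, lying at one end of the box's top. Origin: middle of its underside.
- cup: Bystander: green ceramic cup, 74 mm across, 80 mm high, on the box's top between the doser and the bottle. Origin: centre of its underside.
- jar: Bystander: glass jar with steel lid, 62 mm across, 85 mm high, on the box's top between the doser and the bottle. Origin: centre of its underside.
- cactus_pot: Bystander: terracotta pot with a cactus, 110 mm across, 150 mm high, on the decking to the left. Origin: centre of its underside.
- spray_bottle: Bystander: clear plastic bottle, 70 mm across, 170 mm high, on the decking to the right. Origin: centre of its underside.
Not all that is in view belongs to the job. Of the things like the cap, leave any that is yellow; of the rest the smaller one is meant.

How it is judged:
By the outcome, as a careful person would: the job done as asked, in the order asked, and still so for the second after the job is handed in, while the arm keeps its last pose, push and grip.
It also fails if it takes over 56 s, if anything falls off the work surface, if the arm or the gripper's body presses on something with over 40 N, if the wrist force passes 120 N, or if a joint passes its speed limit or range.

## Working session

There is one attempt and no reset: what is moved stays moved. The work goes in short steps, Python scripts to look and compute and a tool call to move; the robot and the scene stay as the last step left them, time stands still between calls to the robot, and variables do not carry over. Pictures are saved under pics/ and viewed, and the job is handed in when it is done.

Besides the shell and the picture viewer there is one more tool, called after "Call:" as a command line: name --argument value ..., lists and objects as JSON in quotes. send_rows: Moves the arm, as the interface text tells. Its arguments: {"type":"object","properties":{"increments":{"type":"array","items":{"type":"array","items":{"type":"array","items":{"type":"number"}}}},"newtons":{"type":"number"}},"required":["increments"]}

```bash
mkdir -p pics; cat > h.py <<'E'
import numpy as np, cv2
from station import robot
def snap(n,tag):
    im=robot.grab_frame(n); cv2.imwrite(f'pics/{tag}.png',im); return im
def ray(n,u,v):
    m=robot.camera_model(n); K=np.array(m['mtx']); T=np.array(m['world_from_camera'])
    d=cv2.undistortPoints(np.array([[[u,v]]],float),K,np.array(m['dist']) if 'dist' in m else None)[0,0]
    c=np.array([d[0],-d[1],-1.0]); return T[:3,3],T[:3,:3]@c
def plane(n,u,v,z):
    o,d=ray(n,u,v); return o+d*(z-o[2])/d[2]
def two(a,b):
    (o1,d1),(o2,d2)=ray(*a),ray(*b); s=np.linalg.lstsq(np.c_[d1,-d2],o2-o1,rcond=None)[0]
    p,q=o1+d1*s[0],o2+d2*s[1]; return (p+q)/2,np.linalg.norm(p-q)
def proj(n,P):
    m=robot.camera_model(n); K=np.array(m['mtx']); T=np.linalg.inv(np.array(m['world_from_camera']))
    c=T[:3,:3]@np.array(P)+T[:3,3]; x=K@np.array([c[0],-c[1],-c[2]]); return x[:2]/x[2]
E
python3 - <<'E'
from h import *
for n in('scene','top'):
    snap(n,n+'0'); print(robot.camera_model(n))
print(robot.sense())
E
```

```text
{'mtx': array([[494.48666926,   0.        , 281.0093766 ],
       [  0.        , 494.48666926, 208.15483001],
       [  0.        ,   0.        ,   1.        ]]), 'world_from_camera': array([[-0.87027512, -0.36261926,  0.33335939,  0.93494172],
       [ 0.49248115, -0.62801509,  0.60254407,  0.78391686],
       [-0.00913936,  0.68855233,  0.72512906,  1.08299845],
       [ 0.        ,  0.        ,  0.        ,  1.        ]])}
{'mtx': array([[531.37297944,   0.        , 273.72472654],
       [  0.        , 531.37297944, 206.32934736],
       [  0.        ,   0.        ,   1.        ]]), 'world_from_camera': array([[-0.00185642,  0.99225303, -0.1242195 ,  0.31021958],
       [-0.99997896, -0.00261402, -0.0059362 , -0.01203943],
       [-0.00621493,  0.12420587,  0.99223701,  1.63370663],
       [ 0.        ,  0.        ,  0.        ,  1.        ]])}
{'clock': 0.1, 'q': array([-1.25216926e+00,  2.17688703e-01,  1.61480701e+00, -1.96311157e-07,
        1.31128095e+00, -1.12178170e-01]), 'dq': array([ 5.36685030e-04, -2.77892957e-03, -3.05278886e-03,  7.50174308e-05,
        1.19820040e-03, -1.71503799e-03]), 'tau': array([-7.85341899e-05, -3.98076761e+01, -3.04970741e+01, -1.07670478e-04,
        4.24589583e-03, -1.47086644e-05]), 'tool_pos': array([ 0.26077321, -0.56708774,  0.19077533]), 'tool_rot': array([[-9.08629838e-01, -6.84349958e-04,  4.17601903e-01],
       [-4.17602392e-01,  2.07402205e-03, -9.08627504e-01],
       [-2.44296360e-04, -9.99997615e-01, -2.17030450e-03]]), 'wrist_force': array([-0.22587225, -0.10846911, -0.08818782]), 'ft_torque': array([ 0.00679521,  0.00738128, -0.01761026]), 'width': 0.08577099120655333}
```

View pics/scene0.png

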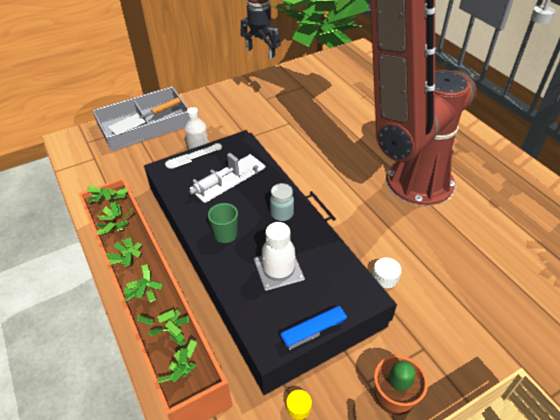

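View pics/top0.png

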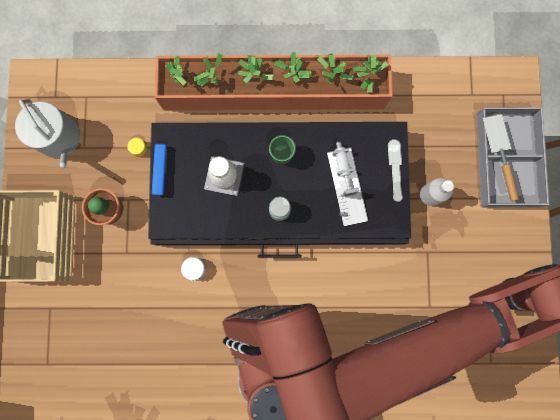

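The top view shows the doser at about (345,185), the jar at (280,208), the cup at (282,149), the bottle at (221,173), and decoy caps at (192,268) and (137,147). In the scene view the doser is at about (230,178) and the bottle at (279,255). I'll zoom in next.

```bash
python3 - <<'E'
import cv2
t=cv2.imread('pics/top0.png');s=cv2.imread('pics/scene0.png')
def c(i,x,y,w,h,f,n): cv2.imwrite(f'pics/{n}.png',cv2.resize(i[y:y+h,x:x+w],None,fx=f,fy=f,interpolation=cv2.INTER_CUBIC))
c(t,310,135,75,100,6,'ztop');c(s,180,140,100,70,8,'zsc')
c(t,195,145,60,60,8,'zbt');c(s,240,215,75,75,8,'zbs')
E
```

```text
(no output)
```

View pics/ztop.png

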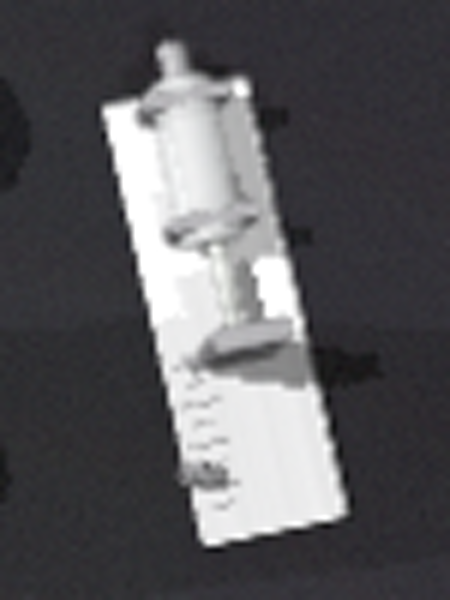

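View pics/zsc.png

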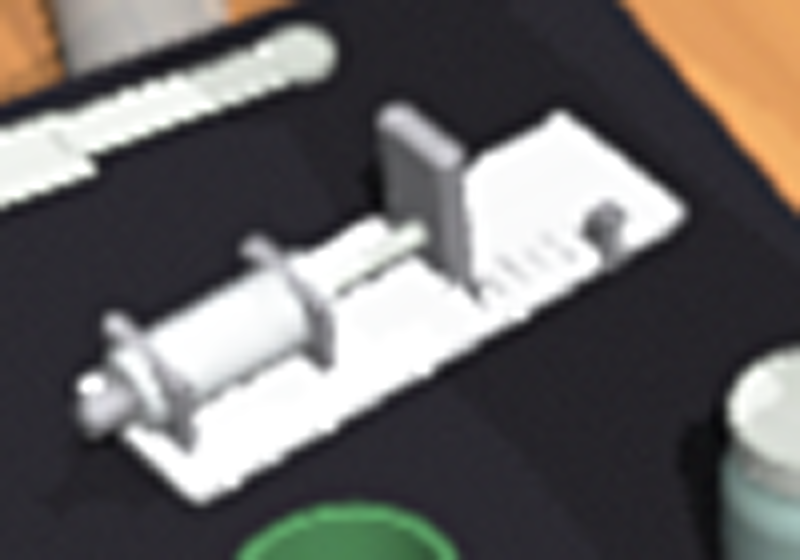

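View pics/zbt.png

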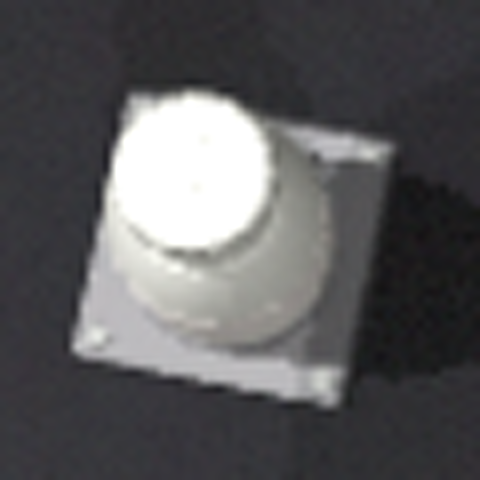

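View pics/zbs.png

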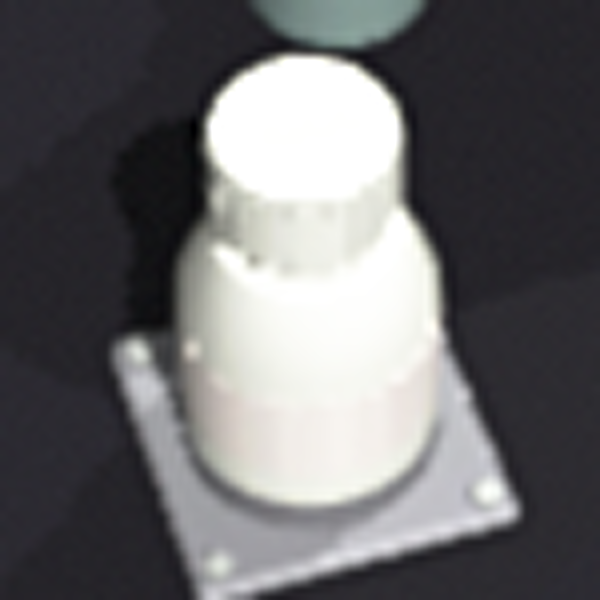

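```bash
cat > m.py <<'E'
from h import *
T=lambda x,y:('top',310+(x+.5)/6-.5,135+(y+.5)/6-.5)
S=lambda x,y:('scene',180+(x+.5)/8-.5,140+(y+.5)/8-.5)
B=lambda x,y:('top',195+(x+.5)/8-.5,145+(y+.5)/8-.5)
C=lambda x,y:('scene',240+(x+.5)/8-.5,215+(y+.5)/8-.5)
E
python3 - <<'E'
from m import *
np.set_printoptions(precision=4,suppress=True)
tc=[(103,103),(248,76),(348,518),(205,547)]
P=[plane(*T(*c),.108) for c in tc]
for p in P: print('corner',p)
ctr=sum(P)/4; ax=(P[0]+P[1]-P[2]-P[3])/2; ax/=np.linalg.norm(ax); print('ctr',ctr,ax,np.degrees(np.arctan2(ax[1],ax[0])),[np.linalg.norm(P[i]-P[(i+1)%4]) for i in range(4)])
P2=[plane(*S(*c),.108) for c in [(198,503),(688,212),(565,112)]]
for p in P2: print('cornerS',p)
for a,b in [((103,103),(198,503)),((205,547),(688,212)),((348,518),(565,112))]: print('tri',two(T(*a),S(*b)))
print('clip',two(T(205,470),S(605,212)))
print('handle',two(T(250,335),S(422,135)))
print('clip proj z.126',plane(*T(205,470),.126),plane(*S(605,212),.126))
print('handle z.172',plane(*T(250,335),.172),plane(*S(422,135),.172))
print('cap top', two(B(192,170),C(304,128)),plane(*B(192,170),.246),plane(*C(304,128),.246))
h=[plane(*B(*c),.108) for c in [(128,92),(395,145),(342,405),(75,352)]]
for p in h: print(p)
print('holder ctr',sum(h)/4,[np.linalg.norm(h[i]-h[(i+1)%4]) for i in range(4)])
print('holder tri',two(B(342,405),C(520,515) ))
for nm,c in [('jar',(280,205)),('cup',(282,148))]: print(nm,plane('top',*c,.185))
E
```

```text
corner [ 0.662  -0.1586  0.108 ]
corner [ 0.6752 -0.2296  0.108 ]
corner [ 0.4582 -0.2732  0.108 ]
corner [ 0.4444 -0.2044  0.108 ]
ctr [ 0.5599 -0.2164  0.108 ] [0.9795 0.2016 0.    ] 11.63047683187306 [np.float64(0.07222437976575517), np.float64(0.22137511211751532), np.float64(0.07022395508905424), np.float64(0.22236270876590336)]
cornerS [ 0.659  -0.1508  0.108 ]
cornerS [ 0.4417 -0.1986  0.108 ]
cornerS [ 0.4551 -0.2723  0.108 ]
tri (array([ 0.6602, -0.1573,  0.1036]), np.float64(0.006307253073477997))
tri (array([ 0.4424, -0.2032,  0.1053]), np.float64(0.005354746647595123))
tri (array([ 0.4568, -0.2722,  0.1091]), np.float64(0.0029781391271787236))
clip (array([ 0.4774, -0.2015,  0.1223]), np.float64(0.00602542848461424))
handle (array([ 0.5365, -0.2185,  0.1715]), np.float64(0.0018746441483658953))
clip proj z.126 [ 0.4795 -0.2028  0.126 ] [ 0.4769 -0.1956  0.126 ]
handle z.172 [ 0.5372 -0.2189  0.172 ] [ 0.536  -0.2172  0.172 ]
cap top (array([0.5918, 0.1436, 0.2456]), np.float64(0.0027875508007169656)) [0.5929 0.1427 0.246 ] [0.5909 0.1447 0.246 ]
[0.6502 0.1819 0.108 ]
[0.6301 0.084  0.108 ]
[0.5341 0.1027 0.108 ]
[0.5538 0.2    0.108 ]
holder ctr [0.592  0.1421 0.108 ] [np.float64(0.09998306505685423), np.float64(0.09781203710702202), np.float64(0.09921996221228166), np.float64(0.09801421538835764)]
holder tri (array([0.5301, 0.126 , 0.0024]), np.float64(0.049481387412091536))
jar [ 0.4952 -0.0206  0.185 ]
cup [ 0.6553 -0.0267  0.185 ]
```

Call:
send_rows --increments '[[[0, 0, 4, 0, 7], [2, 2.5, 7, 0, 7], [4.5, 5.7, 8, -0.05, 7], [7, 9, 8, -0.1, 7], [9.5, 12, 8, -0.15, 7], [12, 15, 8, -0.2, 7], [14.5, 18.2, 8, -0.228, 7], [17, 21.4, 8, -0.228, 7]]]'

```text
clock: 0.77
tool_pos: [0.4314, -0.3512, 0.2703]
tool_rot: [[-0.98, -0.001, 0.2], [-0.2, 0.003, -0.98], [0.0, -1.0, -0.003]]
wrist_force: [1.5, -0.8, 0.6]
width: 0.0703
```

Call:
send_rows --increments '[[[2.5, 3, 0, 0, 7], [5, 6, 0, 0, 7], [7.5, 9, 0, 0, 7], [10, 12, 0, 0, 7], [10.6, 13.2, 0, 0, 7], [10.6, 13.2, 0, 0, 7], [10.6, 13.2, 0, 0, 7]]]'

```text
clock: 1.35
tool_pos: [0.537, -0.2188, 0.2697]
tool_rot: [[-0.979, -0.002, 0.202], [-0.202, 0.002, -0.979], [0.002, -1.0, -0.003]]
wrist_force: [-0.1, 0.3, 0.4]
width: 0.07
```

Call:
send_rows --increments '[[[0, 0, -4, 0, 6.5], [0, -0.1, -8, 0, 6.5], [0, -0.1, -11, 0, 6.5], [0, -0.1, -13, 0, 6.5], [0, -0.1, -13.2, 0, 6.5], [0, -0.1, -13.2, 0, 6.5]]]'

```text
clock: 1.85
tool_pos: [0.5348, -0.2206, 0.1359]
tool_rot: [[-0.98, -0.006, 0.2], [-0.2, 0.004, -0.98], [0.005, -1.0, -0.005]]
wrist_force: [-0.4, -0.3, 0.4]
width: 0.0654
```

```bash
python3 - <<'E'
from h import *
s=robot.sense();print(s['tool_pos'],s['wrist_force'],s['width'])
a=snap('scene','s1');b=snap('top','t1')
f=lambda i:cv2.resize(i,None,fx=6,fy=6,interpolation=cv2.INTER_CUBIC)
cv2.imwrite('pics/z1.png',f(np.hstack([a[130:215,180:275],0*a[130:215,:3]])));cv2.imwrite('pics/z1t.png',f(b[135:235,305:395]))
E
```

```text
[ 0.53477625 -0.22059695  0.13588656] [-0.4020322  -0.28747033  0.40257385] 0.06536859793713205
```

View pics/z1.png

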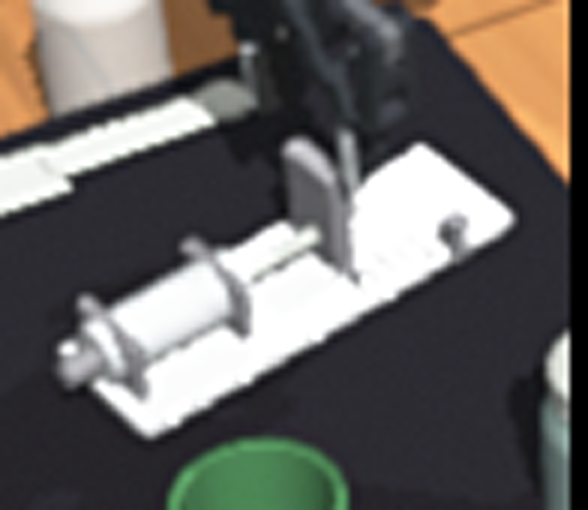

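View pics/z1t.png

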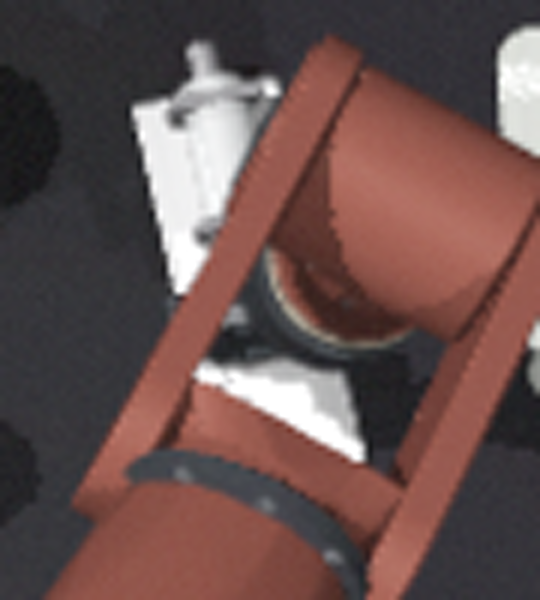

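```bash
python3 - <<'E'
from h import *
s=robot.sense();p=s['tool_pos'];R=s['tool_rot']
for k in(-1,1):
  for dz in (0,.007,.02,.05):
    q=p+R[:,2]*k*.0327-R[:,1]*dz; u=proj('scene',q); print(k,dz,q.round(4),((u-[180,130])*6).round())
for q in ([.5372,-.2189,.172],[.536,-.2172,.172]): print(((proj('scene',q)-[180,130])*6).round())
E
```

```text
-1 0 [ 0.5312 -0.1895  0.1396] [354. 241.]
-1 0.007 [ 0.5312 -0.1895  0.1466] [353. 230.]
-1 0.02 [ 0.5312 -0.1895  0.1596] [351. 209.]
-1 0.05 [ 0.5312 -0.1895  0.1896] [346. 160.]
1 0 [ 0.5443 -0.2536  0.1395] [272. 173.]
1 0.007 [ 0.5443 -0.2536  0.1465] [270. 162.]
1 0.02 [ 0.5443 -0.2536  0.1595] [268. 141.]
1 0.05 [ 0.5443 -0.2536  0.1895] [262.  92.]
[310. 157.]
[314. 159.]
```

Call:
send_rows --increments '[[[0, 0, 0, 0, 3], [0, 0, 0, 0, 3], [0, 0, 0, 0, 3], [0, 0, 0, 0, 3], [0, 0, 0, 0, 3], [0, 0, 0, 0, 3]]]' --newtons 60

```text
clock: 2.45
tool_pos: [0.5378, -0.2215, 0.1398]
tool_rot: [[-0.98, 0.0, 0.201], [-0.201, 0.0, -0.98], [-0.001, -1.0, -0.0]]
wrist_force: [0.4, 0.7, -0.7]
width: 0.0301
```

```bash
python3 - <<'E'
from h import *
s=robot.sense();print(s['tool_pos'],s['wrist_force'],s['width'])
a=snap('scene','s2')
f=lambda i:cv2.resize(i,None,fx=6,fy=6,interpolation=cv2.INTER_CUBIC)
cv2.imwrite('pics/z2.png',f(a[130:215,180:275]))
print(robot.sense()['tool_pos'])
E
```

```text
[ 0.53783575 -0.22145905  0.13980257] [ 0.35273856  0.67389548 -0.70508376] 0.030090140830400274
[ 0.53774318 -0.22136285  0.13960654]
```

View pics/z2.png

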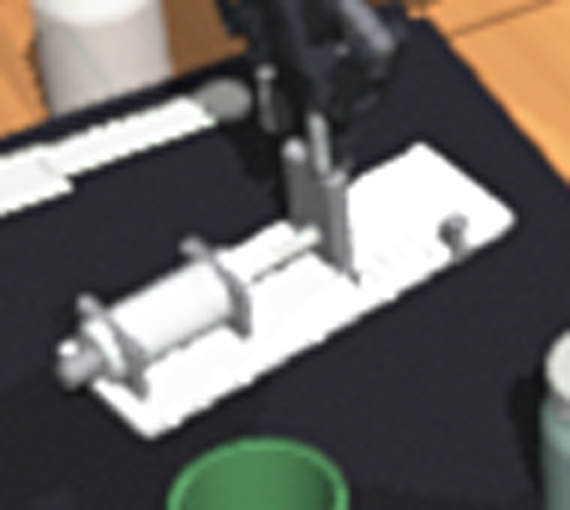

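```bash
python3 - <<'E'
from h import *
a=np.hstack([cv2.imread(f'pics/s{k}.png')[85:195,205:265] for k in(1,2)])
a=(255*(a/255.)**.5).astype('uint8')
cv2.imwrite('pics/z3.png',cv2.resize(a,None,fx=5.4,fy=5.4,interpolation=cv2.INTER_CUBIC))
a=cv2.imread('pics/s2.png')
s=robot.sense();p=s['tool_pos'];
for dz in(0,.019,.073,.15): print(proj('scene',p+[0,0,dz]))
E
```

```text
[232.0594007  164.41993202]
[231.51960259 159.39900007]
[229.92613103 144.57732503]
[227.48962917 121.91420392]
```

View pics/z3.png

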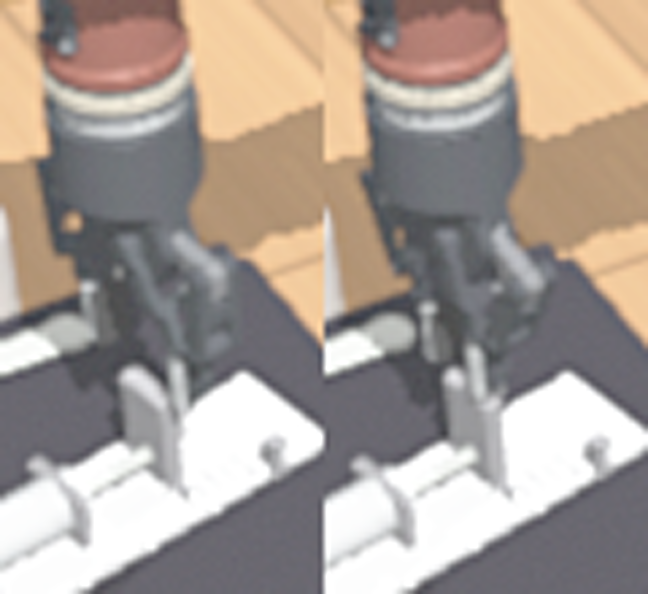

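View pics/s2.png

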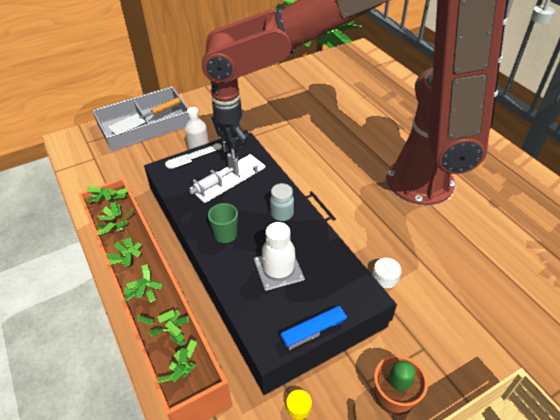

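```bash
python3 - <<'E'
from h import *
p=np.array([.2608,-.5671,.1908]);z=np.array([.4176,-.9086,0])
for dz in(0,.019,.04,.073):
  print(dz,[proj('scene',p+z*k*.05+[0,0,dz]).round(1) for k in(-1,0,1)])
a=cv2.imread('pics/scene0.png')[0:75,225:305]
cv2.imwrite('pics/z4.png',cv2.resize(a,None,fx=8,fy=8,interpolation=cv2.INTER_CUBIC))
E
```

```text
0 [array([272.1,  72.3]), array([260.3,  67.8]), array([248.8,  63.4])]
0.019 [array([272. ,  67.2]), array([260.1,  62.7]), array([248.5,  58.4])]
0.04 [array([271.8,  61.5]), array([259.9,  57.1]), array([248.2,  52.7])]
0.073 [array([271.6,  52.4]), array([259.5,  48. ]), array([247.6,  43.7])]
```

View pics/z4.png

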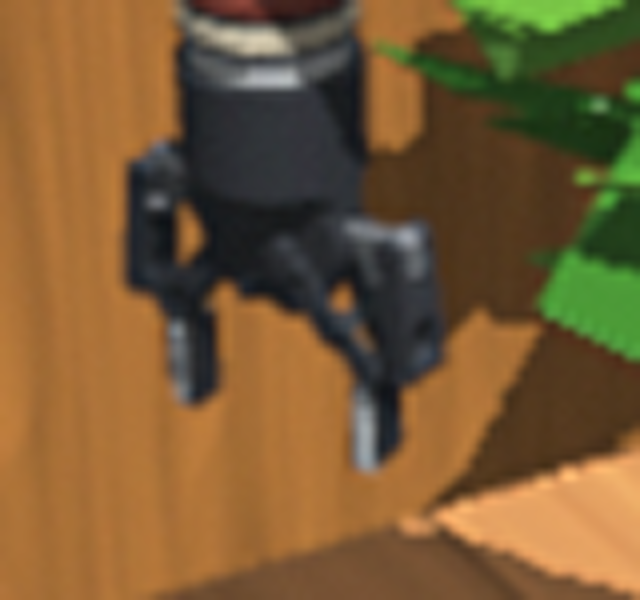

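```bash
python3 - <<'E'
from h import *
print(robot.sense()['tool_pos'])
for z in(.17,.178,.186): print(plane('scene',228.8,154.5,z))
print('start mid'); 
for z in(.23,.24): print(plane('scene',260,54.2,z))
E
```

```text
[ 0.53774318 -0.22136285  0.13960654]
[ 0.54016607 -0.23203273  0.17      ]
[ 0.54362523 -0.22313064  0.178     ]
[ 0.54708438 -0.21422854  0.186     ]
start mid
[ 0.2508872  -0.58491227  0.23      ]
[ 0.25890661 -0.568865    0.24      ]
```

Call:
send_rows --increments '[[[0, 0, 0, 0, 6], [0, 0, 0, 0, 6], [0, 0, 0, 0, 6], [0, 0, -1, 0, 6], [0, 0, -2, 0, 6], [0, 0, -2, 0, 6]]]'

```text
clock: 3.0
tool_pos: [0.5356, -0.2202, 0.1162]
tool_rot: [[-0.98, -0.005, 0.201], [-0.201, 0.003, -0.98], [0.004, -1.0, -0.004]]
wrist_force: [-1.3, -0.9, -0.7]
width: 0.0599
```

```bash
cat > z.py <<'E'
from h import *
import sys
n=sys.argv[1]
s=robot.sense();print(s['clock'],s['tool_pos'],s['wrist_force'],s['width'])
a=snap('scene','s'+n)[100:200,190:290]
a=(255*(a/255.)**.6).astype('uint8')
cv2.imwrite(f'pics/z{n}.png',cv2.resize(a,None,fx=6,fy=6,interpolation=cv2.INTER_CUBIC))
E
python3 z.py 5
```

```text
3.0 [ 0.53558769 -0.22021106  0.11621705] [-1.31956665 -0.93319219 -0.65358416] 0.05993130271781355
```

View pics/z5.png

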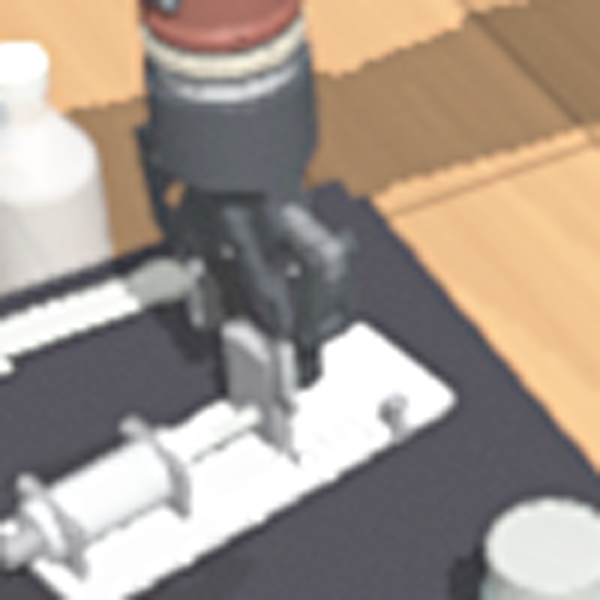

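Call:
send_rows --increments '[[[0, 0, -0.2, 0, 3], [0, 0, -0.2, 0, 3], [0, 0, -0.2, 0, 3], [0, 0, -0.2, 0, 3], [0, 0, -0.2, 0, 3], [0, 0, -0.2, 0, 3]]]' --newtons 60

```text
clock: 3.55
tool_pos: [0.5351, -0.2195, 0.1143]
tool_rot: [[-0.98, -0.006, 0.201], [-0.201, 0.005, -0.98], [0.005, -1.0, -0.006]]
wrist_force: [-1.4, 3.1, -1.5]
width: 0.0362
```

```bash
python3 z.py 6
```

```text
3.55 [ 0.53511324 -0.21952098  0.11433281] [-1.39048776  3.07819379 -1.53099887] 0.03615516531732362
```

View pics/z6.png

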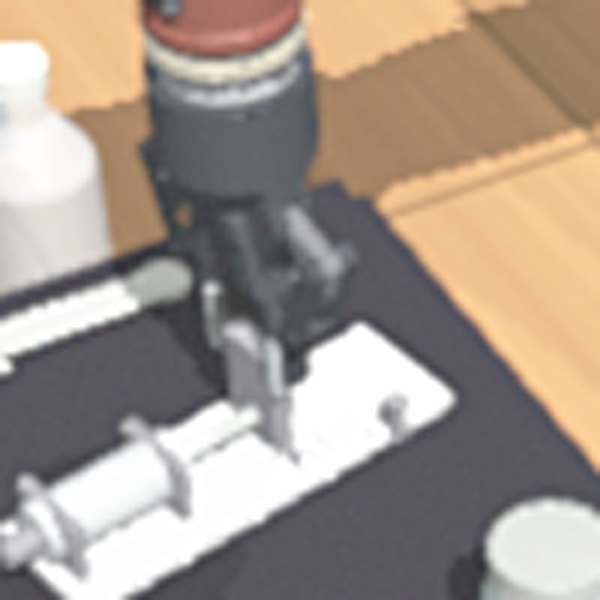

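Call:
send_rows --increments '[[[-1, -0.2, 0, 0, 3], [-2, -0.4, 0, 0, 3], [-3, -0.6, 0, 0, 3], [-4, -0.8, 0, 0, 3], [-5, -1.0, 0, 0, 3], [-5.3, -1.1, 0, 0, 3], [-5.3, -1.1, 0, 0, 3], [-5.3, -1.1, 0, 0, 3]]]'

```text
clock: 4.27
tool_pos: [0.4829, -0.2305, 0.1144]
tool_rot: [[-0.98, -0.002, 0.2], [-0.2, 0.005, -0.98], [0.001, -1.0, -0.005]]
wrist_force: [6.5, 4.3, -6.8]
width: 0.0362
```

```bash
python3 z.py 7; python3 - <<'E'
from h import *
b=snap('top','t7');cv2.imwrite('pics/z7t.png',cv2.resize(b[135:235,305:395],None,fx=6,fy=6,interpolation=cv2.INTER_CUBIC))
E
```

```text
4.2667 [ 0.4828858  -0.23048356  0.11435064] [ 6.50217274  4.29475078 -6.77624391] 0.03623329287384955
```

View pics/z7.png

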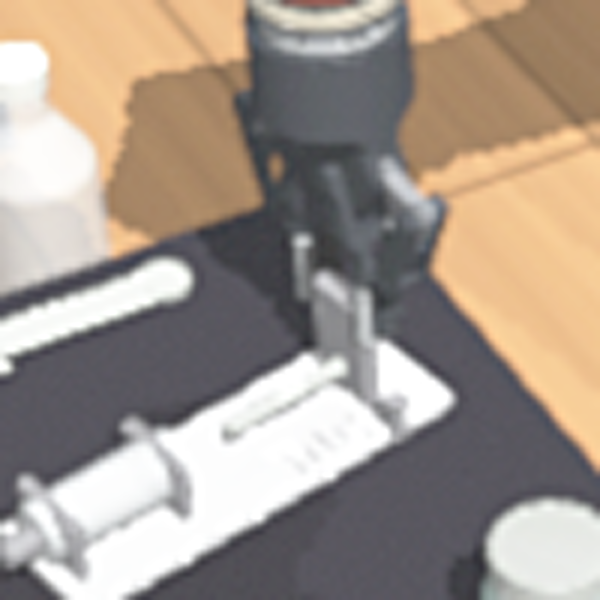

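View pics/z7t.png

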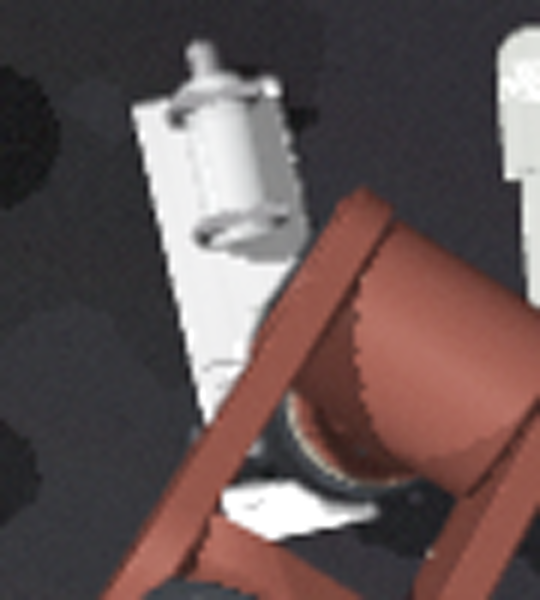

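```bash
python3 - <<'E'
from h import *
a=cv2.imread('pics/s6.png');b=cv2.imread('pics/s7.png')
c=np.vstack([np.hstack([i[145:185,225:270] for i in (cv2.imread('pics/scene0.png'),b)])])
cv2.imwrite('pics/z8.png',cv2.resize(c,None,fx=8.8,fy=8.8,interpolation=cv2.INTER_CUBIC))
g=[cv2.GaussianBlur(cv2.cvtColor(i,6),(0,0),.7) for i in(a,b)]
# handle+finger patch in s6: cols 227..239 rows 153..172
for (x0,y0,x1,y1) in [(225,150,240,172),(224,150,236,166),(227,155,239,176)]:
  t=g[0][y0:y1,x0:x1]; r=cv2.matchTemplate(g[1],t,cv2.TM_CCOEFF_NORMED)[y0-25:y0+5,x0:x0+40]
  _,m,_,l=cv2.minMaxLoc(r); x,y=l
  sx=lambda L,C,R:(L-R)/(2*(L-2*C+R))
  dx=x+sx(r[y,x-1],r[y,x],r[y,x+1]); dy=y-25+sx(r[y-1,x],r[y,x],r[y+1,x])
  u,v=232.,162.
  p=plane('scene',u,v,.15);q=plane('scene',u+dx,v+dy,.15); d=(q-p)[:2]
  print(m,dx,dy,d,d@[-.9795,-.2016],d@[-.2016,.9795])
E
```

```text
0.9770745038986206 14.683687 -7.993466 [-0.05221632 -0.01036361] 0.05323518758842539 0.00037564980299884324
0.985322892665863 14.84485 -8.059731 [-0.05275574 -0.01039333] 0.053769541296821356 0.00045529217361216457
0.9636415839195251 14.62653 -7.9302683 [-0.05194494 -0.01019425] 0.05293522539415262 0.000486835023832942
```

View pics/z8.png

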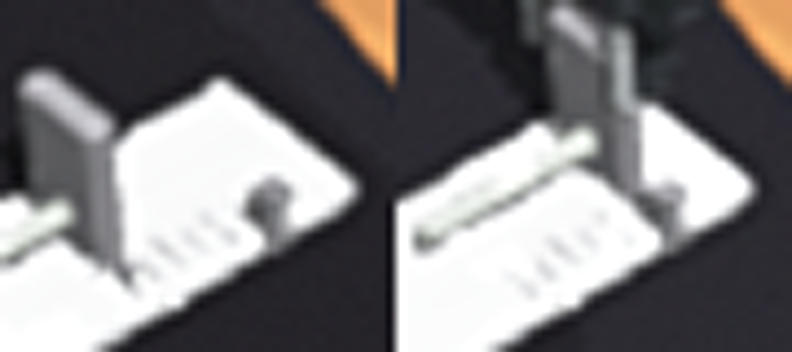

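```bash
python3 - <<'E'
from h import *
ax=np.array([.9795,.2016]);ay=np.array([-.2016,.9795])
O={'top':np.array([.5699-.0002,-.2144]),'scene':np.array([.5668,-.2095])}
for z in(.108,.126):
  out=[]
  for n in('top','scene'):
    im=cv2.imread(f'pics/{n}0.png')
    xs=np.arange(-125,-15,.25);ys=np.arange(-5,45,.25)
    mx=np.zeros((len(ys),len(xs)),'f4');my=mx.copy()
    m=robot.camera_model(n)
    for i,y in enumerate(ys):
      for j,x in enumerate(xs):
        q=O[n]+ax*x/1e3+ay*y/1e3; u=proj(n,[q[0],q[1],z]); mx[i,j],my[i,j]=u
    w=cv2.remap(im,mx,my,cv2.INTER_CUBIC); w=w[::-1].copy(); w=cv2.resize(w,None,fx=1.7,fy=1.7)
    for x in range(-120,-15,10):
      X=int((x+125)*4*1.7); cv2.line(w,(X,0),(X,12),(0,0,255),1); cv2.putText(w,str(x),(X,24),0,.35,(0,0,255))
    out.append(w)
  cv2.imwrite(f'pics/rect{int(z*1000)}.png',np.vstack(out))
E
```

```text
Traceback (most recent call last):
  File "h.py", line 15, in proj
    m=robot.camera_model(n); K=np.array(m['mtx']); T=np.linalg.inv(np.array(m['world_from_camera']))
ValueError: time passes only in moves, steps and waits
```

```bash
cat > rect.py <<'E'
from h import *
import sys
ax=np.array([.9795,.2016]);ay=np.array([-.2016,.9795])
O={'top':np.array([.5697,-.2144]),'scene':np.array([.5668,-.2095])}
def rect(z,files,tag,x0=-125,y0=-10,w=115,h=55,s=6.5):
  out=[]
  for n,f in files:
    im=cv2.imread(f)
    C=[(x0,y0),(x0+w,y0),(x0+w,y0+h),(x0,y0+h)]
    src=np.float32([proj(n,[*(O[n]+ax*x/1e3+ay*y/1e3),z]) for x,y in C])
    dst=np.float32([((x-x0)*s,(y0+h-y)*s) for x,y in C])
    o=cv2.warpPerspective(im,cv2.getPerspectiveTransform(src,dst),(int(w*s),int(h*s)),flags=cv2.INTER_CUBIC)
    for x in range(x0+5,x0+w,10):
      X=int((x-x0)*s); cv2.line(o,(X,0),(X,10),(0,0,255),1); cv2.putText(o,str(x),(X,22),0,.4,(0,0,255))
    out.append(o[:298])
  cv2.imwrite(tag,np.vstack(out))
E
python3 - <<'E'
from rect import *
F=[('top','pics/top0.png'),('scene','pics/scene0.png')]
rect(.108,F,'pics/rect108.png');rect(.126,F,'pics/rect126.png')
E
```

View pics/rect108.png

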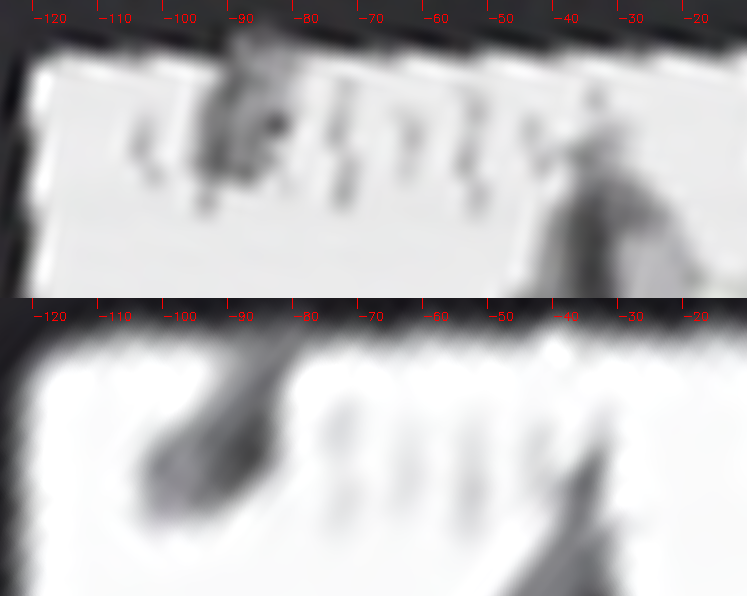

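View pics/rect126.png

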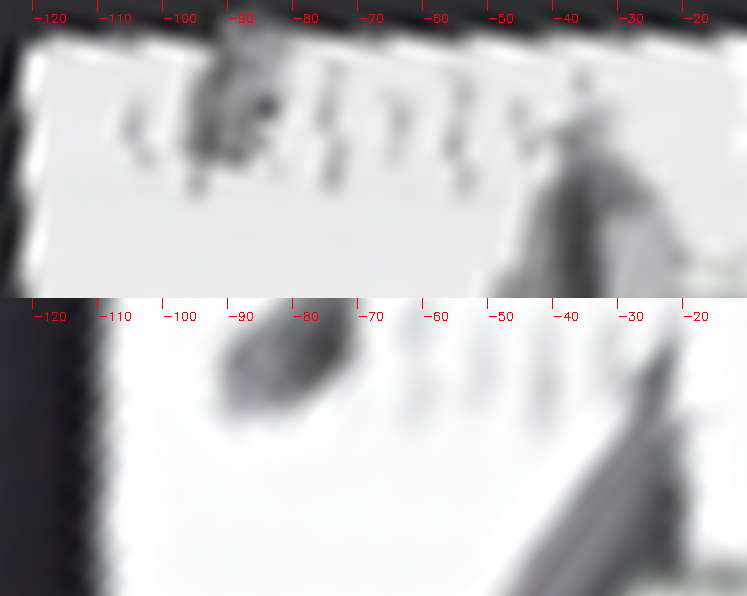

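```bash
python3 - <<'E'
from rect import *
rect(.115,[('scene','pics/scene0.png'),('scene','pics/s7.png')],'pics/rect7.png')
print(robot.sense()['tool_pos'],robot.sense()['clock'])
E
```

```text
[ 0.48308531 -0.23044088  0.11435054] 4.3667
```

View pics/rect7.png

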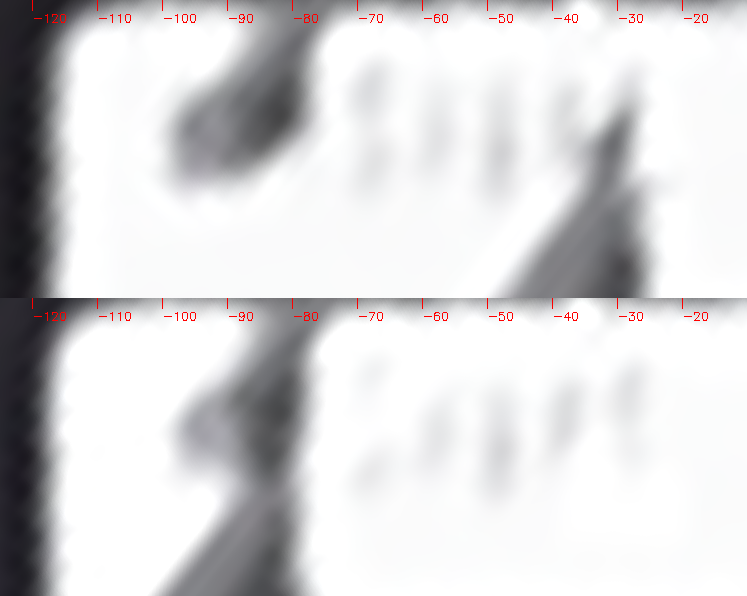

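Call:
send_rows --increments '[[[-0.03, 0, 0, 0, 3], [-0.03, 0, 0, 0, 3], [-0.03, 0, 0, 0, 3], [-0.03, 0, 0, 0, 3], [-0.03, 0, 0, 0, 3], [-0.03, 0, 0, 0, 3], [-0.03, 0, 0, 0, 3]]]'

```text
clock: 4.95
tool_pos: [0.4838, -0.2303, 0.1143]
tool_rot: [[-0.98, 0.003, 0.199], [-0.199, 0.005, -0.98], [-0.004, -1.0, -0.004]]
wrist_force: [6.4, 3.2, -7.2]
width: 0.0367
```

Call:
send_rows --increments '[[[0, 0, 0, 0, 3], [0, 0, 0, 0, 3], [0, 0, 0, 0, 3], [0, 0, 0, 0, 3], [0, 0, 0, 0, 3], [0, 0, 0, 0, 3]]]'

```text
clock: 5.45
tool_pos: [0.4849, -0.2301, 0.1143]
tool_rot: [[-0.98, 0.007, 0.199], [-0.199, 0.005, -0.98], [-0.008, -1.0, -0.004]]
wrist_force: [6.3, 3.0, -6.4]
width: 0.0362
```

Call:
send_rows --increments '[[[0, 0, 0, 0, 7], [0, 0, 0, 0, 7], [0, 0, 0, 0, 7], [0, 0, 0, 0, 7], [0, 0, 0, 0, 7], [0, 0, 0, 0, 7]]]'

```text
clock: 5.95
tool_pos: [0.4849, -0.2306, 0.1148]
tool_rot: [[-0.98, 0.007, 0.199], [-0.199, 0.004, -0.98], [-0.008, -1.0, -0.003]]
wrist_force: [-0.5, -0.7, -0.3]
width: 0.0702
```

```bash
python3 z.py 9
```

```text
5.95 [ 0.48488817 -0.2305714   0.11478672] [-0.48386093 -0.6729308  -0.34449429] 0.07019825889371396
```

View pics/z9.png

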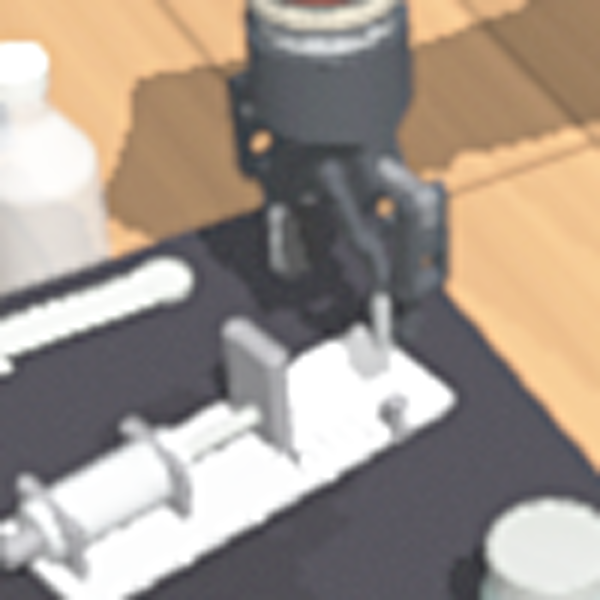

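```bash
python3 - <<'E'
from rect import *
rect(.126,[('top','pics/top0.png'),('top','pics/top0.png')],'pics/c1.png',x0=-105,y0=15,w=40,h=30,s=10)
import cv2
a=cv2.imread('pics/c1.png')[:298]
o=cv2.resize(a,None,fx=2,fy=2)
cv2.imwrite('pics/c1.png',o)
g=cv2.cvtColor(a,6).astype(float)
for y in (30,32,33,34,35,36,37,38,39):
  r=int((45-y)*10); 
  if 0<=r<298: print(y,g[r,::10].astype(int)[5:32])
print(list(range(-100,-73)))
E
```

```text
30 [237 243 236 212 181 149 130 125 125 130 142 149 149 143 137 126 122 140
 168 197 219 231 235 230 212 197 195]
32 [235 241 242 224 197 168 141 123 112 110 124 143 153 155 156 162 167 177
 193 207 220 232 237 235 225 212 205]
33 [235 241 243 230 208 182 156 130 110 102 113 132 145 148 152 161 168 178
 194 209 222 235 239 237 228 215 205]
34 [235 239 243 235 217 199 175 144 119 102 106 121 134 138 144 154 164 174
 191 208 222 235 240 238 230 216 203]
35 [234 237 242 239 229 218 199 165 134 109 104 114 125 133 140 153 163 171
 185 202 218 232 239 238 231 218 206]
36 [241 245 250 246 236 228 209 175 145 118 108 115 128 140 147 157 164 167
 175 191 206 222 230 232 230 226 224]
37 [243 244 240 232 215 204 184 159 134 116 115 125 138 150 155 159 162 159
 162 177 195 213 225 230 233 237 238]
38 [212 204 192 182 165 154 139 120 110 107 117 131 141 149 153 154 157 156
 158 172 187 203 214 217 215 218 213]
39 [150 141 128 121 109  99  85  76  82  95 115 130 133 136 141 144 151 151
 150 159 167 174 174 172 163 162 153]
[-100, -99, -98, -97, -96, -95, -94, -93, -92, -91, -90, -89, -88, -87, -86, -85, -84, -83, -82, -81, -80, -79, -78, -77, -76, -75, -74]
```

View pics/c1.png

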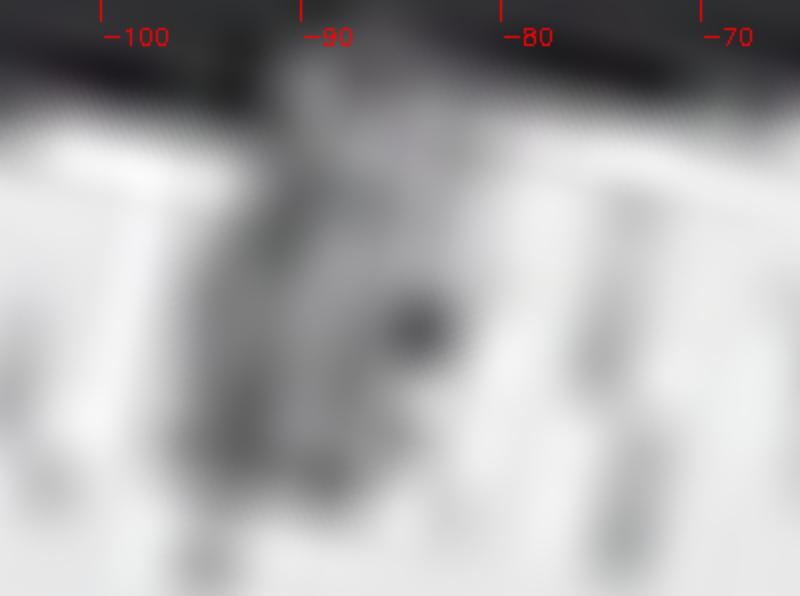

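Call:
send_rows --increments '[[[1.5, 0.3, 0, 0, 7], [3, 0.6, 0, 0, 7], [4.5, 0.9, 0, 0, 7], [5.2, 1.1, 0, 0, 7], [5.2, 1.1, 0, 0, 7], [5.2, 1.1, 0, 0, 7], [5.2, 1.1, 0, 0, 7]]]'

```text
clock: 6.58
tool_pos: [0.5361, -0.2194, 0.1144]
tool_rot: [[-0.98, 0.006, 0.199], [-0.199, 0.005, -0.98], [-0.007, -1.0, -0.004]]
wrist_force: [0.8, -0.1, -0.2]
width: 0.0694
```

Call:
send_rows --increments '[[[0, 0, 0, 0, 3], [0, 0, 0, 0, 3], [0, 0, 0, 0, 3], [0, 0, 0, 0, 3], [0, 0, 0, 0, 3], [0, 0, 0, 0, 3]]]' --newtons 80

```text
clock: 7.08
tool_pos: [0.5355, -0.2194, 0.1147]
tool_rot: [[-0.98, 0.005, 0.199], [-0.199, 0.005, -0.98], [-0.005, -1.0, -0.004]]
wrist_force: [-2.9, -0.0, 4.4]
width: 0.0358
```

```bash
python3 z.py 10; python3 -c "
from station import robot;s=robot.sense();print(s['tool_pos'],s['tool_rot'][:,1])"
```

```text
7.0833 [ 0.53545468 -0.21942193  0.11470162] [-2.91341237 -0.01364882  4.39573783] 0.035777328332512195
[ 0.53547155 -0.21943676  0.11469127] [ 0.00456566  0.0048793  -0.99997767]
```

View pics/z10.png

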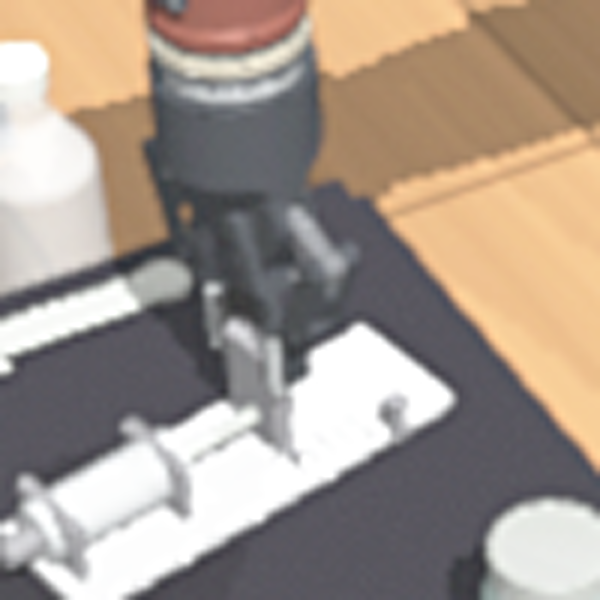

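Call:
send_rows --increments '[[[-1, -0.2, 0, 0, 3], [-2, -0.4, 0, 0, 3], [-3, -0.6, 0, 0, 3], [-4, -0.8, 0, 0, 3], [-4.9, -1.0, 0, 0, 3], [-5.35, -1.1, 0, 0, 3], [-5.35, -1.1, 0, 0, 3], [-5.35, -1.1, 0, 0, 3]]]'

```text
clock: 7.8
tool_pos: [0.4829, -0.2304, 0.1148]
tool_rot: [[-0.98, 0.01, 0.198], [-0.198, 0.005, -0.98], [-0.01, -1.0, -0.003]]
wrist_force: [6.3, 1.5, -2.6]
width: 0.0359
```

Call:
send_rows --increments '[[[-0.1, 0, 0, 0, 3], [-0.1, 0, 0, 0, 3], [-0.1, 0, 0, 0, 3], [-0.1, 0, 0, 0, 3]]]'

```text
clock: 8.13
tool_pos: [0.4831, -0.2304, 0.1147]
tool_rot: [[-0.98, 0.014, 0.197], [-0.197, 0.005, -0.98], [-0.015, -1.0, -0.002]]
wrist_force: [6.3, 1.5, -2.9]
width: 0.0358
```

```bash
python3 z.py 11; python3 - <<'E'
from rect import *
a=cv2.imread('pics/s10.png');b=cv2.imread('pics/s11.png')
g=[cv2.GaussianBlur(cv2.cvtColor(i,6),(0,0),.7) for i in(a,b)]
for (x0,y0,x1,y1) in [(225,150,240,172),(224,150,236,166),(227,155,239,176)]:
  t=g[0][y0:y1,x0:x1]; r=cv2.matchTemplate(g[1],t,cv2.TM_CCOEFF_NORMED)[y0-25:y0+5,x0:x0+40]
  _,m,_,l=cv2.minMaxLoc(r); x,y=l
  sx=lambda L,C,R:(L-R)/(2*(L-2*C+R))
  dx=x+sx(r[y,x-1],r[y,x],r[y,x+1]); dy=y-25+sx(r[y-1,x],r[y,x],r[y+1,x])
  p=plane('scene',232,162,.15);q=plane('scene',232+dx,162+dy,.15); d=(q-p)[:2]
  print(m,d,d@[-.9795,-.2016])
E
```

```text
8.1333 [ 0.48312971 -0.2304372   0.11473123] [ 6.30932492  1.54281296 -2.90651261] 0.03576966714815462
0.975448727607727 [-0.05258915 -0.01038114] 0.05360390652143491
0.9861020445823669 [-0.05350407 -0.01023204] 0.05447001839290983
0.9673702120780945 [-0.05232268 -0.01032802] 0.053332192722982445
```

Call:
send_rows --increments '[[[-0.12, 0, 0, 0, 3], [-0.12, 0, 0, 0, 3], [-0.12, 0, 0, 0, 3], [-0.12, 0, 0, 0, 3], [-0.12, 0, 0, 0, 3], [-0.12, 0, 0, 0, 3], [-0.12, 0, 0, 0, 3], [-0.12, 0, 0, 0, 3]]]'

```text
clock: 8.85
tool_pos: [0.4832, -0.2304, 0.1147]
tool_rot: [[-0.98, 0.019, 0.197], [-0.197, 0.005, -0.98], [-0.019, -1.0, -0.001]]
wrist_force: [7.2, 0.4, -2.0]
width: 0.0357
```

Call:
send_rows --increments '[[[-0.1, 0, 0, 0, 7.5], [-0.1, 0, 0, 0, 7.5], [-0.1, 0, 0, 0, 7.5], [-0.1, 0, 0, 0, 7.5], [-0.1, 0, 0, 0, 7.5]]]'

```text
clock: 9.27
tool_pos: [0.4818, -0.2306, 0.1148]
tool_rot: [[-0.98, 0.019, 0.197], [-0.196, 0.004, -0.98], [-0.019, -1.0, -0.001]]
wrist_force: [0.0, -0.1, -0.6]
width: 0.0751
```

Call:
send_rows --increments '[[[0, 0, 4, 0, 8.4], [0, 0, 8, 0, 8.4], [0, 0, 12, 0, 8.4], [0, 0, 16, 0, 8.4], [0, 2, 19, 0, 8.4], [0.8, 5, 20, 0, 8.4], [2, 9, 20, 0, 8.4], [3.2, 13, 20, 0, 8.4]]]'

```text
clock: 9.93
tool_pos: [0.5146, -0.1006, 0.3172]
tool_rot: [[-0.981, 0.023, 0.194], [-0.194, 0.003, -0.981], [-0.023, -1.0, 0.002]]
wrist_force: [0.5, 0.5, -0.1]
width: 0.0843
```

```bash
python3 z.py 12
```

```text
9.9333 [ 0.51455511 -0.10057773  0.31719666] [ 0.53298129  0.48135505 -0.10747763] 0.08428456453244898
```

View pics/z12.png

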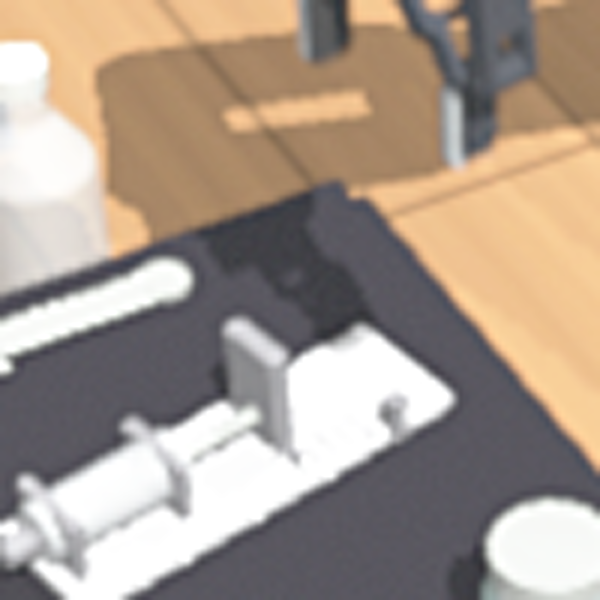

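Call:
send_rows --increments '[[[1, 4, 0, 0, 8.4], [2.2, 8, 0, 0, 8.4], [3.4, 12, 0, 0, 8.4], [4.6, 16, 0, 0, 8.4], [5.8, 20, 0, 0, 8.4], [7, 23, 0, 0, 8.4], [7.8, 24.4, 0, 0, 8.4], [7.8, 24.4, 0, 0, 8.4]]]'

```text
clock: 10.65
tool_pos: [0.5943, 0.1556, 0.3154]
tool_rot: [[-0.978, 0.022, 0.207], [-0.206, 0.012, -0.978], [-0.024, -1.0, -0.008]]
wrist_force: [-0.8, -0.3, -0.1]
width: 0.0842
```

```bash
cat > b.py <<'E'
from h import *
import sys
n=sys.argv[1]
s=robot.sense();print(s['clock'],s['tool_pos'],s['tool_rot'][:,1],s['wrist_force'],s['width'],'q',s['q'].round(3))
a=snap('scene','s'+n)[170:310,210:350]
cv2.imwrite(f'pics/b{n}.png',cv2.resize(a,None,fx=4.2,fy=4.2,interpolation=cv2.INTER_CUBIC))
E
python3 b.py 13
```

```text
10.65 [0.59434703 0.15556448 0.31539475] [ 0.0221701   0.01242011 -0.99967706] [-0.82914219 -0.28928733 -0.10005607] 0.08415427732042753 q [0.137 0.105 1.512 0.009 1.501 1.499]
```

View pics/b13.png

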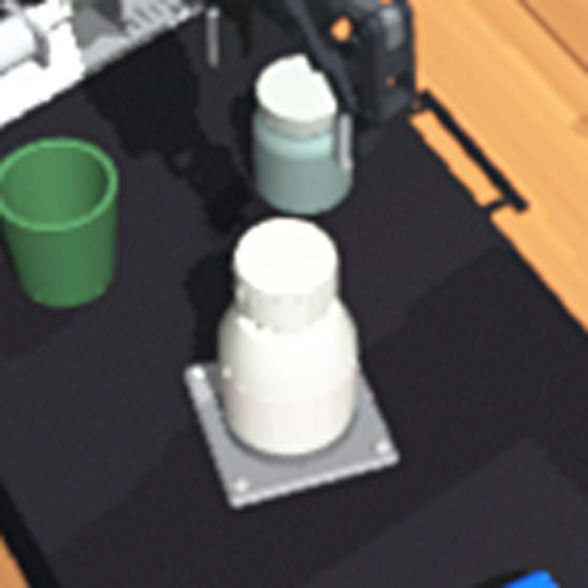

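Call:
send_rows --increments '[[[-0.1, -1.2, -2, 0, 8.4], [-0.1, -1.2, -5, 0, 8.4], [-0.1, -1.2, -7.5, 0, 8.4], [-0.1, -1.2, -7.5, 0, 8.4], [-0.1, -1.2, -7.5, 0, 8.4], [-0.1, -1.2, -7.5, 0, 8.4]]]'

```text
clock: 11.2
tool_pos: [0.5935, 0.1403, 0.2422]
tool_rot: [[-0.979, 0.024, 0.204], [-0.203, 0.011, -0.979], [-0.025, -1.0, -0.006]]
wrist_force: [0.0, -0.2, 0.3]
width: 0.0842
```

```bash
python3 b.py 14
```

```text
11.2 [0.59350228 0.14031927 0.2422101 ] [ 0.02353909  0.01052834 -0.99966748] [ 0.0157505  -0.19004954  0.34312226] 0.08416075872712385 q [0.113 0.13  1.618 0.008 1.368 1.477]
```

View pics/b14.png

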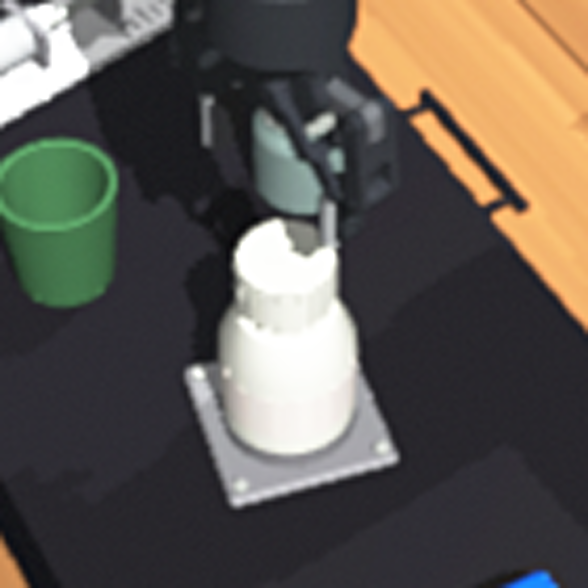

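```bash
python3 - <<'E'
from h import *
for z in(.28,.285,.29,.295): print(z,plane('scene',273.7,216.8,z), plane('scene',288.1,229,z)-plane('scene',259.3,204.5,z))
E
```

```text
0.28 [0.59266843 0.13147448 0.28      ] [-0.01956801  0.09589043  0.        ]
0.285 [0.59479965 0.13553702 0.285     ] [-1.94461652e-02  9.52933511e-02 -1.11022302e-16]
0.29 [0.59693087 0.13959956 0.29      ] [-0.01932432  0.09469627  0.        ]
0.295 [0.59906209 0.1436621  0.295     ] [-1.92024785e-02  9.40991965e-02  1.11022302e-16]
```

Call:
send_rows --increments '[[[0, 0.3, -2, 0, 8.4], [0, 0.3, -4.5, 0, 8.4], [0, 0.3, -6.3, 0, 8.4], [0, 0.3, -6.4, 0, 8.4], [0, 0.3, -6.4, 0, 8.4], [0, 0.3, -6.4, 0, 8.4], [0, 0.3, -6.4, 0, 8.4]]]'

```text
clock: 11.83
tool_pos: [0.5961, 0.1438, 0.1822]
tool_rot: [[-0.979, 0.03, 0.204], [-0.204, 0.011, -0.979], [-0.032, -0.999, -0.005]]
wrist_force: [-0.2, 0.7, -0.3]
width: 0.0841
```

```bash
python3 b.py 15
```

```text
11.8333 [0.59610244 0.14382959 0.18217098] [ 0.03024203  0.0113639  -0.999478  ] [-0.15210449  0.67009209 -0.29814681] 0.08411647178516352 q [0.118 0.178 1.679 0.008 1.254 1.481]
```

View pics/b15.png

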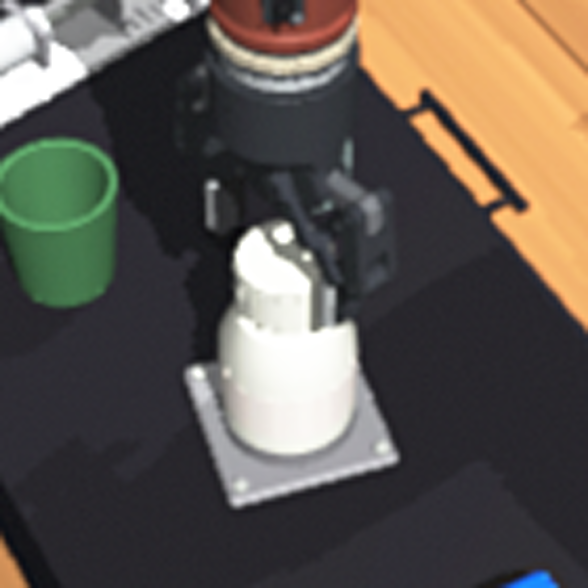

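Call:
send_rows --increments '[[[-0.3, -0.05, 0, 0, 8.4], [-0.3, -0.05, -0.2, 0, 8.4], [-0.3, -0.05, -0.3, 0, 4.5], [-0.3, -0.05, -0.3, 0, 4.5], [-0.3, -0.05, -0.3, 0, 4.5], [-0.3, -0.05, -0.3, 0, 4.5], [-0.3, -0.05, -0.3, 0, 4.5], [-0.3, -0.05, -0.3, 0, 4.5]]]' --newtons 100

```text
clock: 12.55
tool_pos: [0.5928, 0.1434, 0.1794]
tool_rot: [[-0.979, 0.03, 0.204], [-0.204, 0.012, -0.979], [-0.031, -0.999, -0.005]]
wrist_force: [-2.2, -1.0, 2.6]
width: 0.0498
```

```bash
python3 b.py 16
```

```text
12.55 [0.59283903 0.14344966 0.17944594] [ 0.02972374  0.01153488 -0.99949159] [-2.17875815 -0.99644761  2.60953386] 0.049830489075003113 q [0.118 0.173 1.689 0.008 1.249 1.481]
```

View pics/b16.png

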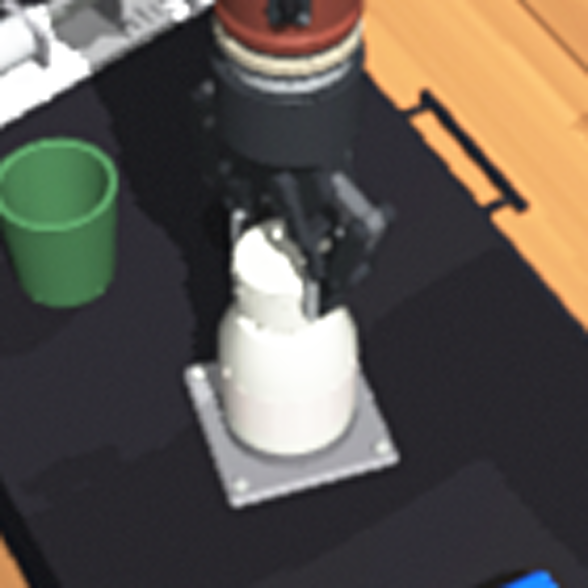

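Call:
send_rows --increments '[[[0, 0, -0.4, 0, 4.5], [0, 0, -0.8, 0, 4.5], [0, 0, -0.8, 0, 4.5], [0, 0, -0.8, 0, 4.5], [0, 0, -0.8, 0, 4.5]]]' --newtons 110

```text
clock: 13.02
tool_pos: [0.5933, 0.1437, 0.1728]
tool_rot: [[-0.978, 0.031, 0.204], [-0.204, 0.012, -0.979], [-0.033, -0.999, -0.005]]
wrist_force: [-2.5, 0.2, 6.6]
width: 0.0489
```

Call:
send_rows --increments '[[[0, 0, -0.2, 0.0, 4.5], [0, 0, -0.2, 0.11, 4.5], [0, 0, -0.2, 0.22, 4.5], [0, 0, -0.2, 0.33, 4.5], [0, 0, -0.2, 0.44, 4.5], [0, 0, -0.2, 0.55, 4.5], [0, 0, -0.2, 0.66, 4.5], [0, 0, -0.2, 0.75, 4.5]]]'

```text
clock: 13.68
tool_pos: [0.5933, 0.1454, 0.1727]
tool_rot: [[-0.573, 0.015, 0.819], [-0.819, 0.033, -0.573], [-0.036, -0.999, -0.007]]
wrist_force: [-5.4, 4.0, 8.5]
width: 0.0491
```

Call:
send_rows --increments '[[[0, -0.1, -0.15, 0.1, 4.5], [0, -0.1, -0.15, 0.2, 4.5], [0, -0.1, -0.15, 0.3, 4.5], [0, -0.1, -0.15, 0.4, 4.5], [0, -0.1, -0.15, 0.5, 4.5], [0, -0.1, -0.15, 0.58, 4.5], [0, -0.1, -0.15, 0.58, 4.5], [0, -0.1, -0.15, 0.58, 4.5]]]'

```text
clock: 14.35
tool_pos: [0.5932, 0.1451, 0.1729]
tool_rot: [[-0.03, -0.006, 1.0], [-0.999, 0.037, -0.03], [-0.037, -0.999, -0.007]]
wrist_force: [-3.7, 1.8, 8.1]
width: 0.0494
```

```bash
python3 b.py 17
```

```text
14.35 [0.5932373  0.14510043 0.17285281] [-0.00600844  0.03709267 -0.99929377] [-3.65381047  1.76617873  8.08876595] 0.04937924269565705 q [0.104 0.202 1.669 0.039 1.274 0.122]
```

View pics/b17.png

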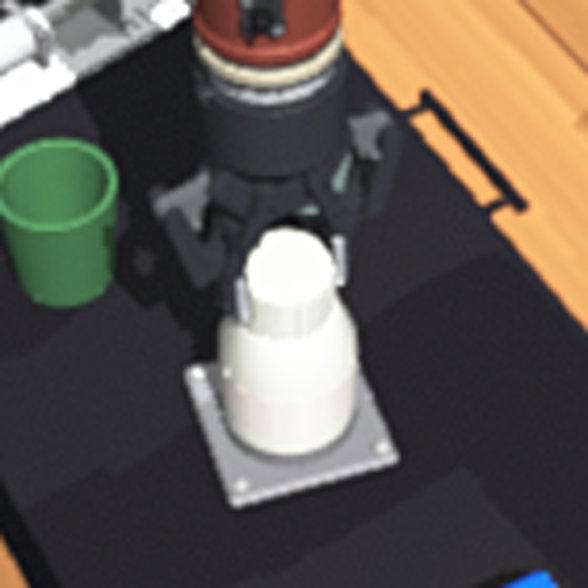

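Call:
send_rows --increments '[[[0, 0, 0.5, 0, 4.5], [0, 0, 1.0, 0, 4.5], [0, 0, 2, 0, 4.5], [0, 0, 3, 0, 4.5], [0, 0, 3, 0, 4.5]]]'

```text
clock: 14.82
tool_pos: [0.5951, 0.1452, 0.2056]
tool_rot: [[-0.031, -0.001, 1.0], [-0.999, 0.037, -0.03], [-0.037, -0.999, -0.002]]
wrist_force: [0.3, -0.4, 0.4]
width: 0.0493
```

```bash
python3 b.py 18
```

```text
14.8167 [0.59512718 0.14515168 0.20561613] [-0.00111265  0.03749597 -0.99929616] [ 0.32908217 -0.39281133  0.35825416] 0.049263931281801863 q [0.104 0.175 1.637 0.039 1.327 0.125]
```

View pics/b18.png

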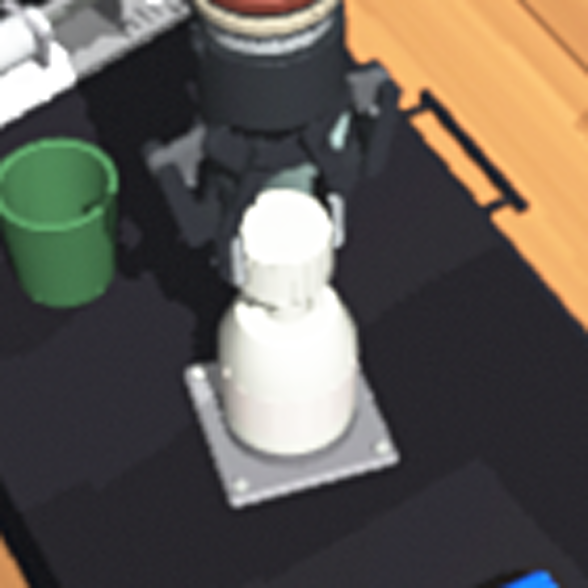

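Call:
send_rows --increments '[[[-0.1, 0, 1.5, 0, 4.5], [-0.2, 0, 3, 0, 4.5], [-0.2, 0, 4.5, 0, 4.5], [-0.2, 0, 6, 0, 4.5], [-0.2, 0, 6.6, 0, 4.5], [-0.2, 0, 6.6, 0, 4.5], [-0.2, 0, 6.6, 0, 4.5], [-0.2, 0, 6.6, 0, 4.5]]]'

```text
clock: 15.53
tool_pos: [0.5919, 0.145, 0.2691]
tool_rot: [[-0.031, -0.005, 1.0], [-0.999, 0.037, -0.03], [-0.037, -0.999, -0.006]]
wrist_force: [-0.2, -0.4, 0.1]
width: 0.049
```

```bash
python3 b.py 19; python3 - <<'E'
from h import *
b=snap('top','t19')
E
```

```text
15.5333 [0.59194533 0.14499667 0.26906159] [-0.00452914  0.03706589 -0.99930256] [-0.19674339 -0.42313828  0.1168437 ] 0.04903782021718214 q [0.104 0.13  1.57  0.038 1.443 0.13 ]
```

View pics/b19.png

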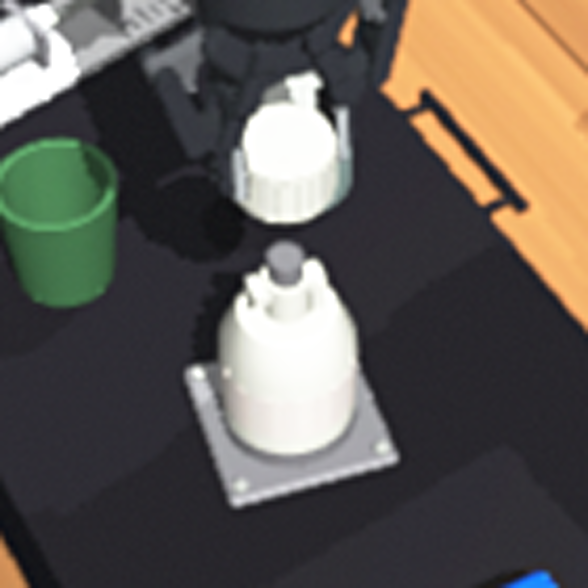

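View pics/t19.png

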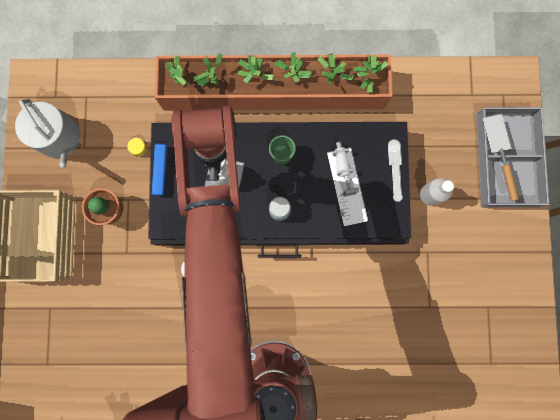

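```bash
python3 - <<'E'
from h import *
for z in(.32,.33,.34): print(z,plane('scene',210+290.5/4.2-.5,170+143/4.2-.5,z), proj('scene',[.592,.143,z]))
print('plug',plane('scene',210+286/4.2-.5,170+252/4.2-.5,.246))
print(robot.sense()['tool_pos'],robot.sense()['dq'].round(4))
E
```

```text
0.32 [0.58181092 0.13551814 0.32      ] [276.2171339  207.45171514]
0.33 [0.58643912 0.14401618 0.33      ] [276.14074499 204.19340842]
0.34 [0.59106732 0.15251421 0.34      ] [276.0632901  200.88963354]
plug [0.58929443 0.14203587 0.246     ]
[0.59186404 0.14501519 0.26893189] [-0.0002  0.0004 -0.0041 -0.0014  0.0014 -0.0006]
```

Call:
send_rows --increments '[[[0.2, 0, 0.4, 0, 4.5], [0.2, 0, 0.7, 0, 4.5], [0.2, 0, 0.7, 0, 4.5], [0.2, 0, 0.7, 0, 4.5], [0.2, 0, 0.7, 0, 4.5], [0.2, 0, 0.7, 0, 4.5], [0.2, 0, 0.7, 0, 4.5], [0.2, 0, 0.7, 0, 4.5]]]'

```text
clock: 16.3
tool_pos: [0.5938, 0.145, 0.2759]
tool_rot: [[-0.031, -0.005, 1.0], [-0.999, 0.037, -0.03], [-0.037, -0.999, -0.006]]
wrist_force: [-0.7, 0.2, 0.5]
width: 0.049
```

```bash
python3 b.py 20
```

```text
16.3 [0.59379848 0.14501459 0.27586445] [-0.00503167  0.03709216 -0.99929918] [-0.72342814  0.22586479  0.49131287] 0.04903018349827255 q [0.104 0.131 1.556 0.038 1.456 0.13 ]
```

View pics/s20.png

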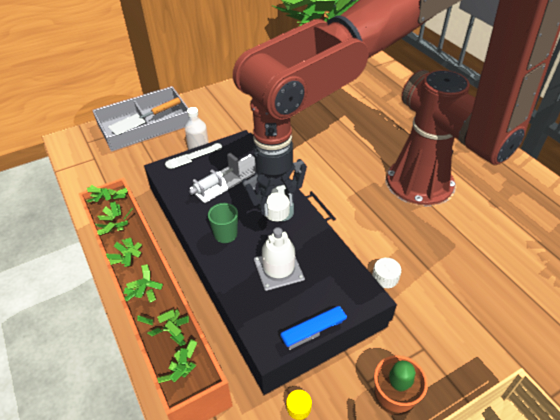

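The view shows the cap held at about (279,207) above the bare bottle, whose plug is at (278,233). The doser handle is home and the other things are in place. I'm handing the job in.

```bash
python3 -c "
from station import robot;print(robot.finish_job())"
```

```text
the job is handed in; nothing more can be done
None
```

The plunger was drawn, held and released, and the cap is off and held above the bottle. I handed the job in at 16.3 s of the 56 s allowed; no verdict came back.

**Plunger**
- I measured the marker clip at about 53.5 mm from the pointer's home, good to 1–1.5 mm.
- I drew it twice. The first time, the draw sagged from 53.3 to about 51.5 mm during the hold, so I let it spring home and repeated it.
- The second time it stayed at about 53.6 mm for over a second. The picture after release shows the handle home and the clip unmoved.

**Cap**
- I pressed it about 6.6 mm (wrist force 7–8 N) and turned it 1.33 rad anticlockwise while pressed.
- It lifted off freely. It finished upright to the eye, above the bottle, with its rim about 6 cm above the risen plug. The arm had settled before the last 7 mm lift, and I did not re-check joint speeds after it.

**Checks that disagreed**
- The fingertips sit about 4 cm farther back than the reported TCP, so my first close at the handle missed without touching anything; I worked from the pictures after that.
- The tool ended tilted by about 2°. That tilt was there before I gripped the cap, so it should not have tipped the cap.
- The cap may sit 1–3 mm off the bottle's axis.

The last scene picture shows the other things where they were.

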